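# Cover the butter with the lid that lies flat on the bread board

### The arm

A 6-joint arm with a two-finger parallel gripper is mounted at the origin on the work surface. World frame = base frame: x ahead of the robot, y to its left, z up, the work surface at z = 0. Lengths are in m, angles in rad, forces in N, time in s.
With the tool pointing down it reaches from about 0.275 to 0.975 m from the base axis. Payload 8.4 kg.
Tool frame: the origin (TCP) lies midway between the tips of the shut fingers; the grasp point (between the pads) lies 19 mm behind it; z points along the fingers, y is the line along which they close (so a half turn about z gives the same grasp; the last joint's range is limited). The gripper opens to 92 mm and grips with 3 to 60 N. Pads are 20 mm wide; open, the fingers measure 128 mm over their backs; the gripper's body (75 mm by 189 mm) begins 69 mm behind the grasp point.
Start: joints at [-1.185, 0.353, 1.633, -0, 1.155, -0.002], TCP at [0.236, -0.579, 0.215] pointing down, gripper open.
Joint ranges: [-2.63, 2.63], [-0.92, 2.1], [0.06, 2.66], [-1.3, 4.44], [0, 2.69], [-3.02, 3.02]. Speed limits (rad/s): [2.22, 2.22, 2.79, 3.14, 3.14, 3.14].

### API

Orientations are given as a unit quaternion [x, y, z, w].
In Python, from plant import ctrl, imaging, models gives the robot as it stands. The module is installed in compiled form; this text tells all that it offers.
- The arm moves only by the tool step_arm, never from a script. Its argument "targets" is a list that holds one entry, the list of rows, each a list of 5 numbers: the shift along the tool's x, y, z in m, then the turn about the tool's z in rad, then the finger opening in m, from 0 to 0.0919. A call has 1 to 8 rows; each row shifts and turns the commanded pose from where the row before left it, along the tool's axes as they then stand; what a row does not reach is not made up. A row lasts 1/8 s, in which the tool goes at most 62.5 mm and 10.7 degrees, less where a joint would pass 70% of its speed; a pose out of reach is approached as far as the arm can. A call with a gripper value outside its range is refused whole. The fingers move at their own pace and stop on an object; "force" is the grip in N (left out, the last holds). Time passes only in rows, so rows that do not move let the fingers close. It gives the time, the measured TCP pose, the force, the opening and the grip force at its end, in the units of the state.
- ctrl.read_state(): the state, without advancing time (a new reading comes with each control period).
- imaging.grab_frame(name): name is "side" or "top" or "wrist"; returns the picture (420x560x3 uint8, red, green, blue); there is no depth.
- imaging.calibration(name): a dict with "fx", "fy", "cx", "cy" (pixels), "k1" (the pictures are not rectified: a ray, as slopes to the right and down, at radius r is drawn at 1 + k1 r^2 times it, then the intrinsics apply), "T" (4x4, takes a point from camera to world coordinates). Camera axes: x right, y down, z forward; pixel columns grow to the right and rows downward; lengths in m; the calibration is good to about 2 mm. A picture is of the moment at which its call begins: read the wrist's pose just before it. calibration takes no time and is no camera call; for the wrist camera it gives the pose at the moment of the call.
- ctrl.finish_job(): hands the job in; it is judged then, once.
Trained networks look in the newest picture that a camera, given by its name, has taken for a name from the list of things; names that differ only in an ending like _2 or _b are one class to them, and where a whole thing is asked for, a point or a joint stands for the part that bears it (a point fixed in the world has none). Each returns a list of dicts, best first, with "score" (0 to 1); they miss things now and then, are a little off and sometimes report something else, mostly with a low value. They report only what shows in the picture. A call takes as long as a camera call.
- models.boxes_of(camera, name): "location" ([x, y, z] in m, in world coordinates, good to about 4 mm: the middle of the surface that is visible of it).
- models.landmark_of(camera, name): "location" ([x, y, z] in m, in world coordinates, good to about 4 mm: a listed point, or the origin of a listed thing).
The state is a dict: "time_s": time; "joints": joint angles; "dq": joint speeds; "joint_efforts": joint torques, N m; "eef_pos": TCP position; "ee_rot": TCP orientation; "force": force on the tool from outside, world axes, zero at the start; "wrist_torque": the same for the moment, N m; "opening": finger opening in m; "grip_force": force on a finger pad.
Only numpy, scipy, OpenCV 4.12 (cv2) and the standard library are available. Lean on these libraries where they do the work, as an engineer would, in place of code of your own. Each camera call takes 0.05 s, during which the arm holds its last target. There are 200 camera calls.

### The job

Breakfast is over: cover the butter. The dish's thin metal lid lies flat on the bread board, too thin to pick up there, so slide it over an edge of the board until an end sticks out about 5 cm, let go, then pinch it across its width by that end and lift it off. Lay it lengthwise and centred on the butter dish so that its mouth is fully covered: lower it, do not drop it, and leave the dish and the other breakfast things where they stand.

Things in the scene. Friction and masses are not known exactly. Their poses are not given: they have to be found in the camera images.
- board: thick wooden bread board, fixed, 330 (its x) x 240 (its y) x 45 mm high, with a dark strip across it near either end; origin at the centre of its underside, so its top is 45 mm above the table; its -x short edge faces the robot. The table in front of that edge is bare.
- lid_mid (a point): centre of the butter dish's lid: a plain rectangular brushed-aluminium plate 160 (its x) x 66 (its y) x 3 mm with square edges, about 90 g, loose, starting flat on the half of the board nearer the robot with its long axis x roughly along the board's x. Pressed from above with a few newtons by closed fingertips it slides with them (friction of lid on board about 0.3, of fingertips on lid 0.6 or more). It tips off if more than half its length sticks out.
- lid_end_a (a point): middle of the lid's short edge at its own +x end (80 mm from lid_mid); same axes as the lid
- lid_end_b (a point): middle of the lid's short edge at its own -x end (80 mm from lid_mid); same axes as the lid
- dish_top (a point): white ceramic butter dish, an open oblong box 136 (its x) x 50 (its y) x 48 mm high with 6 mm walls, about 420 g, loose, standing on the table to the left or right of the board with a block of butter inside, lower than the rim; this point is the centre of its mouth at rim height, z up. The lid is larger than the dish and lies on the rim: 12 mm over each end, 8 mm over each long side.
- butter_dish: the same butter dish; origin at the centre of its underside, same axes as dish_top
- lid: the same lid; origin at the centre of the face that is underneath at the start; z is its thickness direction
- loaf: end piece of a round crusty loaf lying along its y, 150 mm long, 68 mm thick, on the far half of the board; origin at the centre of its underside
- table_knife: steel table knife, about 200 mm along its x, 18 mm wide, 5 mm thick, lying on the board along one long side; origin underneath, near mid-length
- tomato_bowl: small round glass bowl of tomatoes, 104 mm across, 40 mm high, on the opposite side of the board from the butter dish; origin at the centre of its underside
- toast_plate: round white plate 200 mm across with two half slices of toast, 40 mm high in all, beyond on the right; origin at the centre of its underside
- jam_jar: closed jam jar, 68 mm across, 75 mm high, beyond on the left; origin at the centre of its underside
- mug: white mug, 82 mm across, 92 mm high, handle to its +y, beyond on the left; origin at the centre of its underside
- pepper_mill: wooden pepper mill, 54 mm across, 172 mm high, beyond the board; origin at the centre of its underside

How it is judged:
On the way, in this order (a step that is already met when the one before it is completed fails the run):
1. the lid lies flat on the board with an end sticking out at least 30 mm over an edge, and the fingers are off it (z of lid_mid in the frame of board between 0.044 and 0.05 m and (angle between lid's own z axis and vertical below 0.05 rad or angle between lid's own z axis and vertical above 3.09 rad) and contact force between the fingers and lid below 0.05 N and (x of any of lid_end_a, lid_end_b in the frame of board below -0.195 m or x of any of lid_end_a, lid_end_b in the frame of board above 0.195 m or y of any of lid_end_a, lid_end_b in the frame of board below -0.15 m or y of any of lid_end_a, lid_end_b in the frame of board above 0.15 m)), for 0.15 s.
2. the lid is held near an end (grasp point within 50 mm of the end), at least 20 mm above the board (z of lid_mid in the frame of board above 0.0665 m and contact force between the fingers and lid above 0.3 N and (distance between the grasp point and lid_end_a below 0.05 m or distance between the grasp point and lid_end_b below 0.05 m)), for 0.1 s.
At the end, for the whole second after the job is handed in: the lid lies flat on the rim of the upright butter dish, its centre within 13 mm lengthwise and 8 mm crosswise of the dish's centre and its long side within 0.1 rad of the dish's, released and at rest (x of lid_mid in the frame of dish_top between -0.013 and 0.013 m and y of lid_mid in the frame of dish_top between -0.008 and 0.008 m and z of lid_mid in the frame of dish_top between -0.004 and 0.004 m and angle between the x axis of lid and the x axis of dish_top, either way round below 0.1 rad and angle between the z axis of lid and the z axis of dish_top, either way round below 0.05 rad and angle between butter_dish's own z axis and vertical below 0.05 rad and contact force between the fingers and lid below 0.05 N and linear speed of each of lid, butter_dish below 0.02 m/s); the robot touches nothing.
It fails at once if the lid falls or is taken below the board's top (height (world z) of lid_mid below 0.036 m).
It fails at once if the lid is let go more than about 15 mm above the dish's rim (height (world z) of lid_mid above 0.065 m and contact force between the fingers and lid below 0.02 N).
It fails at once if the butter dish is pushed more than 25 mm (distance of butter_dish from where it was at the start of the episode above 0.025 m).
It fails at once if another breakfast thing (loaf, knife, bowl, plate, jar, mug or mill) is moved more than 25 mm (distance of any of loaf, table_knife, tomato_bowl, toast_plate, jam_jar, mug, pepper_mill from where it was at the start of the episode above 0.025 m).
It also fails if it takes over 53 s, if anything falls off the work surface, if the arm or the gripper's body presses on something with over 40 N, if the wrist force passes 120 N, or if a joint passes its speed limit or range.

## Working session

There is one attempt and no reset: what is moved stays moved. The work goes in short steps, Python scripts to look and compute and a tool call to move; the robot and the scene stay as the last step left them, time stands still between calls to the robot, and variables do not carry over. Pictures are saved under pics/ and viewed, at most 10 in all, crops included, and the job is handed in when it is done.

Besides the shell and the picture viewer there is one more tool, called after "Call:" as a command line: name --argument value ..., lists and objects as JSON in quotes. step_arm: Moves the arm, as the interface text tells. Its arguments: {"type":"object","properties":{"targets":{"type":"array","items":{"type":"array","items":{"type":"array","items":{"type":"number"}}}},"force":{"type":"number"}},"required":["targets"]}

```bash
mkdir -p pics
cat > h.py <<'E'
import numpy as np, cv2
from plant import ctrl, imaging, models
def snap(n,f,s=1):
    im=imaging.grab_frame(n); cv2.imwrite('pics/'+f,cv2.cvtColor(im,cv2.COLOR_RGB2BGR)); return im
def pix2w(n,uv,z):
    c=imaging.calibration(n); T=np.array(c['T']); K=np.array([[c['fx'],0,c['cx']],[0,c['fy'],c['cy']],[0,0,1.]])
    p=cv2.undistortPoints(np.array(uv,float).reshape(-1,1,2),K,np.array([c['k1'],0,0,0.])).reshape(-1,2)
    d=np.c_[p,np.ones(len(p))]@T[:3,:3].T; o=T[:3,3]
    return o+d*((z-o[2])/d[:,2])[:,None]
E
python3 - <<'E'
from h import *
s=ctrl.read_state(); print(s['time_s'],s['eef_pos'],s['ee_rot'],s['opening'])
a=snap('top','top0.png'); b=snap('side','side0.png')
cv2.imwrite('pics/both0.png',cv2.cvtColor(np.vstack([a,b]) if 0 else a,cv2.COLOR_RGB2BGR))
for n in ['board','lid_mid','lid_end_a','lid_end_b','dish_top','butter_dish','loaf','table_knife','tomato_bowl','jam_jar','pepper_mill']:
  for c in ['top','side']:
    print(n,c,[(np.round(r['location'],3).tolist(),round(r['score'],2)) for r in models.landmark_of(c,n)[:3]])
E
```

```text
0.0 [ 0.23617671 -0.57815059  0.21388999] [ 9.81262906e-01  1.92672395e-01 -1.17048678e-04 -6.66353222e-04] 0.09173980462021958
board top [([0.68, -0.02, 0.004], 0.71)]
board side [([0.676, -0.019, 0.001], 0.64)]
lid_mid top [([0.614, -0.033, 0.05], 0.58)]
lid_mid side [([0.616, -0.034, 0.045], 0.9), ([0.693, 0.08, 0.051], 0.58)]
lid_end_a top [([0.537, -0.061, 0.049], 0.7), ([0.687, -0.006, 0.046], 0.64), ([0.67, 0.254, -0.003], 0.43)]
lid_end_a side [([0.54, -0.061, 0.048], 0.74), ([0.69, -0.005, 0.048], 0.66), ([0.444, -0.321, 0.046], 0.3)]
lid_end_b top [([0.537, -0.061, 0.049], 0.7), ([0.687, -0.006, 0.046], 0.64), ([0.67, 0.254, -0.003], 0.43)]
lid_end_b side [([0.54, -0.061, 0.048], 0.74), ([0.69, -0.005, 0.048], 0.66), ([0.444, -0.321, 0.046], 0.3)]
dish_top top [([0.45, -0.324, 0.049], 0.76), ([0.638, -0.468, -0.0], 0.53)]
dish_top side [([0.445, -0.32, 0.047], 0.7)]
butter_dish top [([0.442, -0.322, -0.001], 0.83)]
butter_dish side [([0.447, -0.324, -0.003], 0.94)]
loaf top [([0.783, -0.03, 0.044], 0.65)]
loaf side []
table_knife top [([0.689, 0.08, 0.045], 0.94), ([0.461, 0.301, 0.0], 0.36)]
table_knife side [([0.693, 0.08, 0.05], 0.8)]
tomato_bowl top [([0.46, 0.3, -0.001], 0.67)]
tomato_bowl side [([0.456, 0.294, 0.002], 0.84)]
jam_jar top [([0.674, 0.252, -0.008], 0.9)]
jam_jar side [([0.674, 0.252, -0.001], 0.96), ([0.782, -0.034, 0.048], 0.63)]
pepper_mill top [([0.739, -0.236, 0.001], 0.69)]
pepper_mill side [([0.733, -0.235, -0.0], 0.86)]
```

View pics/top0.png

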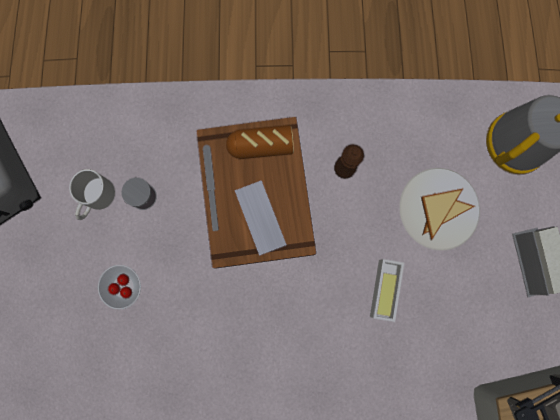

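View pics/side0.png

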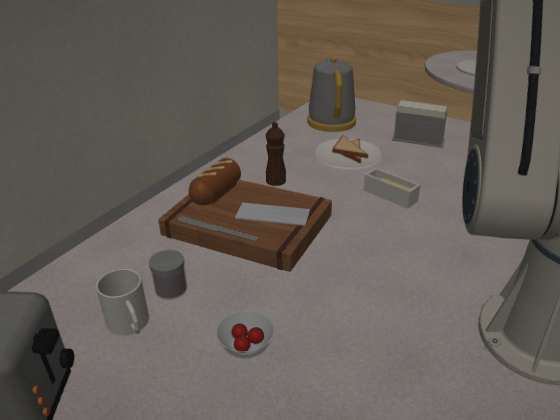

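The top view shows the lid at about (236,188)-(262,181)-(286,246)-(261,254), the board's near corners at (212,267) and (315,254), and the dish with its rim at about (381,260)-(403,262)-(396,321)-(374,318). Next I refine these poses from the pixels.

Run:
```python
from h import *
im=cv2.imread('pics/top0.png')
print(imaging.calibration('top'))
def show(n,uv,z):
    p=pix2w('top',uv,z)[:,:2]; print(n,np.round(p,3).tolist(),'mean',p.mean(0).round(4))
show('board',[(197,130),(297,118),(315,254),(212,267)],.045)
show('lid',[(236,189),(262,181),(286,246),(260,254)],.048)
show('dish',[(382,260),(404,262.5),(396,321),(374,318)],.048)
c=cv2.resize(im[105:335,190:410],None,fx=2.6,fy=2.6,interpolation=cv2.INTER_CUBIC); cv2.imwrite('pics/crop0.png',c)
```

```text
{'fx': 516.5678720634411, 'fy': 516.5678720634411, 'cx': 270.5524474033111, 'cy': 208.6608650584966, 'k1': -0.15766862272499896, 'T': array([[-0.01420046, -0.99047673,  0.13694593,  0.47220388],
       [-0.99988822,  0.01470735,  0.00269021, -0.06179749],
       [-0.0046787 , -0.13689242, -0.99057487,  1.22300909],
       [ 0.        ,  0.        ,  0.        ,  1.        ]])}
board [[0.826, 0.113], [0.851, -0.124], [0.529, -0.158], [0.503, 0.077]] mean [ 0.6773 -0.0233]
lid [[0.682, 0.021], [0.7, -0.04], [0.548, -0.093], [0.531, -0.033]] mean [ 0.6152 -0.0362]
dish [[0.513, -0.311], [0.506, -0.362], [0.374, -0.339], [0.382, -0.289]] mean [ 0.4434 -0.3254]
```

View pics/crop0.png

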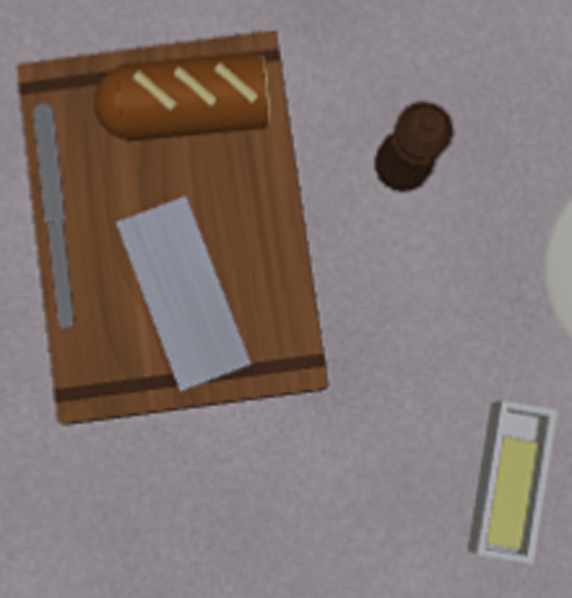

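Call:
step_arm --targets '[[[0.0476,-0.0299,0,0,0],[0.0476,-0.0299,0,0,0],[0.0476,-0.0299,0,0,0],[0.0476,-0.0299,0,0,0],[0.0476,-0.0299,0,0,0],[0.0476,-0.0299,0,0,0],[0.0476,-0.0299,0,0,0],[0.0476,-0.0299,0,0,0]]]'

```text
time_s: 2.2
eef_pos: [0.4994, -0.2116, 0.2149]
ee_rot: [0.981, 0.193, 0.0, 0.0]
force: [0.8, -1.2, 0.0]
opening: 0.014
grip_force: 0.0
```

Call:
step_arm --targets '[[[0.0476,-0.0299,0,0,0],[0.0476,-0.0299,0,0,0],[0.0476,-0.0299,0,0,0],[0.0476,-0.0299,0,0,0],[0,0,0.05,0.048,0],[0,0,0.05,0,0],[0,0,0.025,0,0],[0,0,0,0,0]]]'

```text
time_s: 3.2
eef_pos: [0.6279, -0.0303, 0.0876]
ee_rot: [0.986, 0.169, -0.002, -0.0]
force: [0.6, 0.4, 0.3]
opening: 0.0006
grip_force: 0.0
```

Run:
```python
from h import *
s=ctrl.read_state(); print(s['time_s'],s['eef_pos'],s['ee_rot'],s['opening'],s['force'])
snap('wrist','w1.png')
```

```text
3.2 [ 0.62789658 -0.03028375  0.08758543] [ 9.85587188e-01  1.69155924e-01 -1.99322423e-03 -4.42001607e-04] 0.000601153068201165 [0.59803153 0.37177241 0.3415758 ]
```

View pics/w1.png

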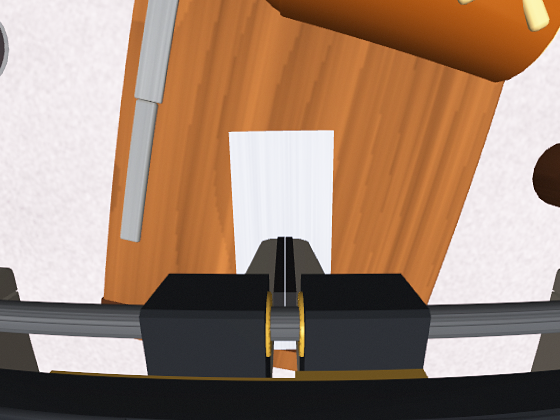

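The wrist view shows the lid straight ahead, its far edge at (230,131)-(333,130), with the closed tips centred over it at column 285. Next I press down.

Call:
step_arm --targets '[[[0,0,0.02,0,0],[0,0,0.016,0,0],[0,0,0.002,0,0],[0,0,0.001,0,0],[0,0,0,0,0]]]'

```text
time_s: 3.88
eef_pos: [0.6298, -0.0305, 0.051]
ee_rot: [0.986, 0.169, 0.0, 0.0]
force: [0.5, 1.2, 0.6]
opening: 0.0003
grip_force: 0.0
```

Call:
step_arm --targets '[[[0,0,0.001,0,0],[0,0,0,0,0]]]'

```text
time_s: 4.12
eef_pos: [0.6296, -0.0304, 0.0498]
ee_rot: [0.986, 0.169, 0.0, 0.0]
force: [0.2, -0.5, 0.5]
opening: 0.0007
grip_force: 0.0
```

Call:
step_arm --targets '[[[0,0,0.0015,0,0],[0,0,0.001,0,0],[0,0,0,0,0]]]'

```text
time_s: 4.5
eef_pos: [0.6297, -0.0304, 0.0484]
ee_rot: [0.986, 0.169, 0.0, 0.0]
force: [-4.4, -0.1, 12.4]
opening: 0.0004
grip_force: 6.3
```

Call:
step_arm --targets '[[[-0.0088,-0.0021,-0.0003,0.029,0],[-0.0088,-0.0018,0,0.029,0],[-0.0089,-0.0016,0,0.029,0],[-0.0089,-0.0013,0,0.029,0],[-0.0089,-0.0011,0,0.029,0]]]'

```text
time_s: 5.12
eef_pos: [0.586, -0.0353, 0.0484]
ee_rot: [0.995, 0.097, 0.002, 0.0]
force: [2.4, -0.2, 6.1]
opening: 0.0004
grip_force: 3.1
```

Call:
step_arm --targets '[[[-0.009,-0.0008,0,0.029,0],[-0.009,-0.0005,0,0.029,0],[-0.009,-0.0003,0,0.029,0],[0,0,0,0,0]]]'

```text
time_s: 5.62
eef_pos: [0.5581, -0.0382, 0.0484]
ee_rot: [0.999, 0.054, 0.001, 0.0]
force: [-1.3, -0.6, 10.4]
opening: 0.0002
grip_force: 5.0
```

Run:
```python
from h import *
s=ctrl.read_state(); print(s['eef_pos'],s['force'])
snap('top','t2.png')
im=cv2.imread('pics/t2.png')
cv2.imwrite('pics/t2c.png',cv2.resize(im[160:310,180:360],None,fx=4,fy=4,interpolation=cv2.INTER_CUBIC))
for c in ['top','side']:
  for n in ['lid_mid','lid_end_a']: 
    if c=='side' and n=='lid_mid': imaging.grab_frame('side')
    print(n,c,[(np.round(r['location'],3).tolist(),round(r['score'],2)) for r in models.landmark_of(c,n)[:3]])
```

```text
[ 0.55814061 -0.03824788  0.04837372] [-1.33778002 -0.57326204 10.43408052]
lid_mid top [([0.549, -0.04, 0.049], 0.91)]
lid_end_a top [([0.464, -0.052, 0.049], 0.88)]
lid_mid side [([0.469, -0.051, 0.043], 0.7), ([0.547, -0.036, 0.046], 0.64), ([0.633, -0.462, 0.003], 0.5)]
lid_end_a side [([0.465, -0.052, 0.045], 0.88), ([0.624, -0.024, 0.046], 0.77)]
```

View pics/t2c.png

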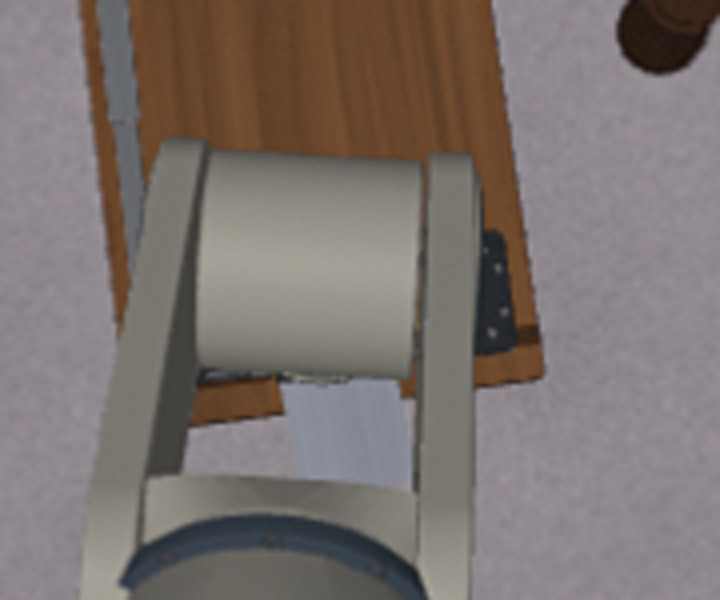

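The crop shows the lid's near end sticking out past the board edge by about 100 crop pixels (5 cm), nearly square to it. I lift off, move over that end and open the fingers.

Call:
step_arm --targets '[[[0,0,-0.01,0,0],[0,0,-0.03,0,0],[0,0,-0.02,0,0],[-0.0333,0.0009,0,-0.067,0.0915],[-0.0333,0.0009,0,0,0.0915],[0,0,0,0,0.0915],[0,0,0,0,0.0915],[0,0,0,0,0.0915]]]'

```text
time_s: 6.92
eef_pos: [0.4932, -0.0492, 0.1076]
ee_rot: [0.996, 0.087, 0.0, 0.0]
force: [0.6, 0.5, -0.1]
opening: 0.0484
grip_force: 0.0
```

Run:
```python
from h import *
s=ctrl.read_state(); print(s['time_s'],s['eef_pos'],s['ee_rot'],s['opening'])
snap('wrist','w3.png'); 
for c in ['wrist','side','top']:
  imaging.grab_frame(c)
  print(c,[(np.round(r['location'],3).tolist(),round(r['score'],2)) for n in ['lid_mid','lid_end_a'] for r in models.landmark_of(c,n)[:2]])
```

```text
6.925 [ 0.49321369 -0.0491501   0.10757813] [9.96176975e-01 8.73568578e-02 4.56686270e-04 7.00237371e-05] 0.04844581740954073
wrist [([0.55, -0.037, 0.047], 0.92), ([0.623, -0.024, 0.046], 0.64), ([0.468, -0.051, 0.048], 0.59)]
side [([0.548, -0.04, 0.049], 0.8), ([0.624, -0.024, 0.045], 0.92), ([0.467, -0.05, 0.045], 0.83)]
top [([0.546, -0.039, 0.047], 0.61), ([0.622, -0.022, 0.044], 0.74)]
```

View pics/w3.png

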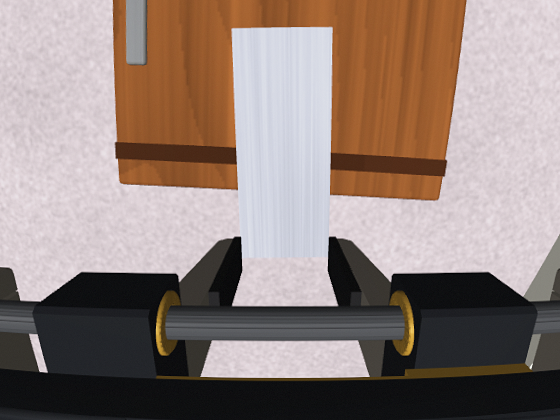

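The wrist view shows the lid's far edge at (232,28)-(332,27), its near edge at (241,258)-(329,258), and the board edge from (120,184) to (439,200).

Run:
```python
from h import *
p=pix2w('wrist',[(232,28),(332,27),(329,258),(241,258)],.048)[:,:2]
b=pix2w('wrist',[(120,184),(439,200)],.045)[:,:2]
print(p.round(4),b.round(4))
f=p[:2].mean(0);n=p[2:].mean(0);print(f,n,np.linalg.norm(f-n),np.arctan2(*(f-n)[::-1]),np.arctan2(b[1,0]-b[0,0],b[0,1]-b[1,1]))
```

```text
[[ 0.6184  0.0079]
 [ 0.6304 -0.0565]
 [ 0.4723 -0.0873]
 [ 0.4606 -0.0215]] [[ 0.5009  0.0756]
 [ 0.5303 -0.1598]]
[ 0.62438304 -0.02432161] [ 0.46641316 -0.05442819] 0.16081321799830092 0.1883258497527953 0.12457886546554682
```

Call:
step_arm --targets '[[[-0.002,0,0,-0.01,0.0915],[0,0,0,0,0.0915],[0,0,0,0,0.0915],[0,0,0,0,0.0915],[0,0,0.025,0,0.0915],[0,0,0.025,0,0.0915],[0,0,0.02,0,0.0915],[0,0,0.0095,0,0.0915]]]'

```text
time_s: 8.43
eef_pos: [0.4896, -0.0495, 0.027]
ee_rot: [0.996, 0.092, -0.001, -0.0]
force: [0.2, 0.2, -0.6]
opening: 0.0914
grip_force: 0.0
```

Call:
step_arm --targets '[[[0,0,0,0,0.06],[0,0,0,0,0.06],[0,0,0,0,0.06],[0,0,0,0,0.06],[0,0,0,0,0.055],[0,0,0,0,0.05]]]' --force 45

```text
time_s: 9.18
eef_pos: [0.4907, -0.0496, 0.0282]
ee_rot: [0.996, 0.092, 0.001, 0.0]
force: [1.8, -0.2, 2.4]
opening: 0.0645
grip_force: 45.0
```

Call:
step_arm --targets '[[[0,0,-0.005,0,0.05],[0,0,-0.012,0,0.05],[0,0,-0.02,0,0.05],[0,0,-0.025,0,0.05],[0,0,-0.02,0,0.05],[0,0,-0.005,0,0.05],[0,0,0,0,0.05]]]'

```text
time_s: 10.05
eef_pos: [0.4901, -0.0495, 0.115]
ee_rot: [0.996, 0.092, 0.0, 0.0]
force: [-0.3, 0.7, -1.3]
opening: 0.0642
grip_force: 45.0
```

Run:
```python
from h import *
s=ctrl.read_state(); print(s['time_s'],s['eef_pos'],s['ee_rot'],s['opening'],s['grip_force'])
a=snap('wrist','w4.png'); b=snap('side','s4.png')
cv2.imwrite('pics/c4.png',cv2.cvtColor(np.hstack([cv2.resize(a,(400,300)),cv2.resize(b[120:300,150:390],(400,300))]),cv2.COLOR_RGB2BGR))
for c in ['wrist','side','top']:
  if c=='top': imaging.grab_frame(c)
  for n in ['lid_mid','lid_end_a','dish_top']:print(c,n,[(np.round(r['location'],3).tolist(),round(r['score'],2)) for r in models.landmark_of(c,n)[:2]])
```

```text
10.05 [ 0.49006809 -0.04954792  0.11502769] [9.95733090e-01 9.22799159e-02 1.71277753e-04 2.56651639e-05] 0.06420025308090099 44.99738037586212
wrist lid_mid [([0.548, -0.041, 0.133], 0.93)]
wrist lid_end_a [([0.463, -0.053, 0.132], 0.61)]
wrist dish_top []
side lid_mid [([0.547, -0.037, 0.131], 0.92), ([0.625, -0.023, 0.134], 0.43)]
side lid_end_a [([0.623, -0.022, 0.128], 0.92), ([0.467, -0.054, 0.133], 0.81)]
side dish_top [([0.444, -0.318, 0.046], 0.88)]
top lid_mid [([0.546, -0.04, 0.135], 0.56)]
top lid_end_a [([0.672, 0.252, -0.003], 0.6), ([0.62, -0.024, 0.127], 0.58)]
top dish_top [([0.446, -0.325, 0.049], 0.71), ([0.62, -0.022, 0.125], 0.45)]
```

View pics/c4.png

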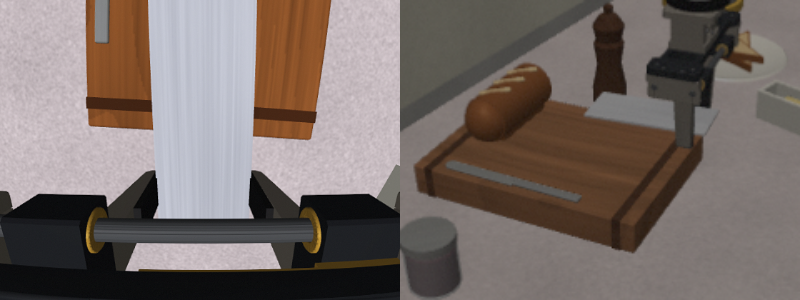

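The wrist view on the left shows the lid level and centred between the pads, and the side view on the right shows it clear of the board. I carry it to beside the dish and check the dish from close by.

Call:
step_arm --targets '[[[-0.012,0.012,0,0,0.05],[-0.0247,0.024,0,0,0.05],[-0.0247,0.024,0,0,0.05],[-0.0247,0.024,0,0,0.05],[-0.0247,0.024,0,0,0.05],[-0.0128,0.0118,0,0.06,0.05],[0,0,0,0.09,0.05],[0,0,0,0.1,0.05]]]'

```text
time_s: 11.65
eef_pos: [0.3896, -0.1908, 0.1149]
ee_rot: [0.999, -0.035, -0.0, 0.0]
force: [-0.2, -0.8, -1.3]
opening: 0.0647
grip_force: 45.0
```

Call:
step_arm --targets '[[[0,0,0,0.07,0.05],[0,0,0,0.033,0.05],[0,0,0,0,0.05],[0,0,0,0,0.05]]]'

```text
time_s: 12.15
eef_pos: [0.3905, -0.1901, 0.1149]
ee_rot: [0.997, -0.084, -0.0, -0.0]
force: [-0.3, -0.8, -0.9]
opening: 0.0642
grip_force: 45.0
```

Run:
```python
from h import *
s=ctrl.read_state(); print(s['time_s'],s['eef_pos'],s['ee_rot'],s['opening'],s['grip_force'])
snap('wrist','w5.png')
for c in ['wrist','side','top']:
  if c!='wrist': imaging.grab_frame(c)
  for n in ['lid_mid','lid_end_a','dish_top','butter_dish']:print(c,n,[(np.round(r['location'],3).tolist(),round(r['score'],2)) for r in models.landmark_of(c,n)[:2]])
```

```text
12.15 [ 0.39050654 -0.19011434  0.11489266] [ 9.96504108e-01 -8.35437735e-02 -2.23228823e-05 -3.37393896e-06] 0.0641802903275573 44.99728560447693
wrist lid_mid [([0.446, -0.198, 0.13], 0.81)]
wrist lid_end_a [([0.368, -0.185, 0.131], 0.66), ([0.447, -0.201, 0.128], 0.53)]
wrist dish_top [([0.446, -0.326, 0.052], 0.58)]
wrist butter_dish [([0.447, -0.324, 0.0], 0.66), ([0.449, -0.2, 0.126], 0.5)]
side lid_mid []
side lid_end_a [([0.524, -0.212, 0.133], 0.93), ([0.366, -0.184, 0.132], 0.6)]
side dish_top [([0.444, -0.321, 0.048], 0.58)]
side butter_dish [([0.444, -0.322, 0.0], 0.92)]
top lid_mid []
top lid_end_a [([0.522, -0.211, 0.129], 0.9)]
top dish_top []
top butter_dish [([0.444, -0.32, 0.002], 0.7)]
```

View pics/w5.png

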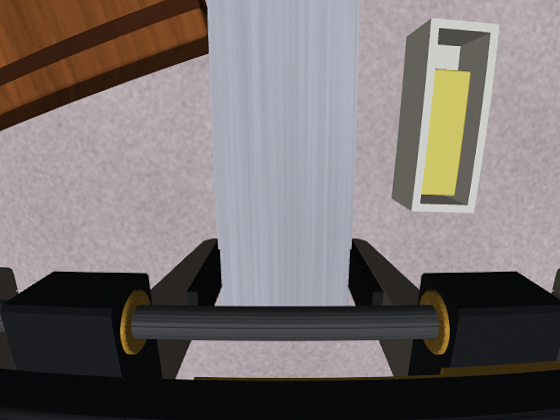

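The wrist view shows the lid still straight in the grip. The dish is to its right, with rim corners at about (432,19), (498,24), (475,212) and (413,211).

Run:
```python
from h import *
p=pix2w('wrist',[(432,19),(498,24),(475,212),(413,210)],.048)[:,:2]
print(p.round(4),p.mean(0)); f=p[:2].mean(0);n=p[2:].mean(0);print(np.linalg.norm(f-n),np.arctan2(*(f-n)[::-1]),np.linalg.norm(p[0]-p[1]))
e=pix2w('wrist',[(214,180),(356,180),(217,250),(352,250)],.1355)[:,:2];print(e.round(4), (e[0]+e[1])/2,(e[2]+e[3])/2)
```

```text
[[ 0.516  -0.3135]
 [ 0.5074 -0.3611]
 [ 0.3738 -0.337 ]
 [ 0.3837 -0.2881]] [ 0.44524065 -0.32491103]
0.13523443954749678 -0.18404504325685805 0.048434105220302025
[[ 0.4413 -0.1651]
 [ 0.4303 -0.2304]
 [ 0.4071 -0.1589]
 [ 0.396  -0.2245]] [ 0.43577191 -0.19774744] [ 0.40154764 -0.19172962]
```

Call:
step_arm --targets '[[[0.003,0.018,0,0.008,0.05],[0.0045,0.028,0,0,0.05],[0.0045,0.028,0,0,0.05],[0.0045,0.028,0,0,0.05],[0.0036,0.02,0,0,0.05],[0,0,0.02,0,0.05],[0,0,0.03,0,0.05],[0,0,0.018,0,0.05]]]'

```text
time_s: 13.9
eef_pos: [0.3886, -0.3139, 0.0456]
ee_rot: [0.996, -0.088, -0.001, -0.0]
force: [0.5, -0.0, -2.2]
opening: 0.0644
grip_force: 45.0
```

Call:
step_arm --targets '[[[0,0,0,0,0.05],[0,0,0,0,0.05]]]'

```text
time_s: 14.15
eef_pos: [0.3895, -0.3142, 0.0474]
ee_rot: [0.996, -0.088, 0.0, 0.0]
force: [-0.7, 0.3, -1.1]
opening: 0.0646
grip_force: 45.0
```

Run:
```python
from h import *
s=ctrl.read_state(); print(s['time_s'],s['eef_pos'],s['ee_rot'],s['opening'],s['grip_force'],s['force'])
a=snap('wrist','w6.png'); b=snap('side','s6.png');
cv2.imwrite('pics/c6.png',cv2.cvtColor(np.hstack([cv2.resize(a,(400,300)),cv2.resize(b[110:260,300:500],(400,300))]),cv2.COLOR_RGB2BGR))
for c in ['wrist','side','top']:
  if c=='top': imaging.grab_frame(c)
  for n in ['lid_mid','lid_end_a','butter_dish']:print(c,n,[(np.round(r['location'],3).tolist(),round(r['score'],2)) for r in models.landmark_of(c,n)[:2]])
```

```text
14.15 [ 0.38953176 -0.31416407  0.04741015] [ 9.96115691e-01 -8.80536868e-02  2.31885889e-04  1.55372809e-04] 0.06456878684172646 44.997217655181885 [-0.65030392  0.28936268 -1.13939527]
wrist lid_mid [([0.45, -0.326, 0.064], 0.67)]
wrist lid_end_a [([0.366, -0.31, 0.067], 0.67)]
wrist butter_dish []
side lid_mid [([0.447, -0.325, 0.065], 0.57), ([0.691, 0.077, 0.052], 0.41)]
side lid_end_a [([0.525, -0.337, 0.062], 0.96), ([0.367, -0.307, 0.066], 0.67)]
side butter_dish [([0.446, -0.321, -0.001], 0.56), ([0.448, -0.325, 0.066], 0.41)]
top lid_mid [([0.448, -0.323, 0.068], 0.88)]
top lid_end_a [([0.521, -0.336, 0.058], 0.7)]
top butter_dish [([0.739, -0.238, 0.004], 0.58), ([0.442, -0.321, 0.001], 0.36)]
```

View pics/c6.png

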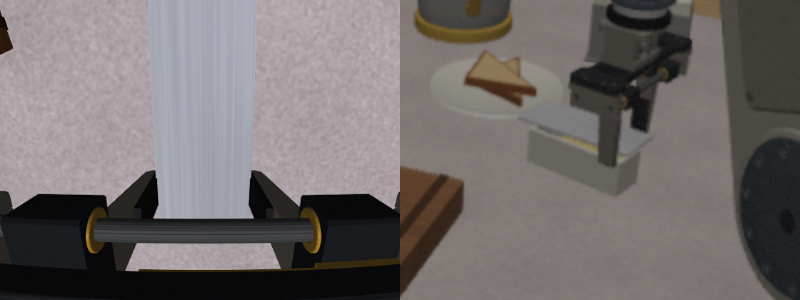

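The side crop shows the lid level, hovering just over the dish and lined up with it. Now I lower it gently.

Call:
step_arm --targets '[[[0,0,0.006,0,0.05],[0,0,0.005,0,0.05],[0,0,0.003,0,0.05],[0,0,0.001,0,0.05],[0,0,0,0,0.05]]]'

```text
time_s: 15.38
eef_pos: [0.3892, -0.3137, 0.0319]
ee_rot: [0.996, -0.088, -0.0, -0.0]
force: [-0.3, 0.1, 0.1]
opening: 0.0645
grip_force: 45.0
```

Call:
step_arm --targets '[[[0,0,0.001,0,0.05],[0,0,0,0,0.05]]]'

```text
time_s: 15.62
eef_pos: [0.3894, -0.3138, 0.0315]
ee_rot: [0.996, -0.088, 0.0, 0.0]
force: [-1.4, 1.3, 7.2]
opening: 0.0645
grip_force: 45.0
```

Call:
step_arm --targets '[[[0,0,-0.0004,0,0.066],[0,0,0,0,0.07],[0,0,0,0,0.08],[0,0,0,0,0.088],[0,0,0,0,0.0915],[0,0,0,0,0.0915],[0,0,0,0,0.0915]]]' --force 10

```text
time_s: 16.5
eef_pos: [0.3892, -0.3137, 0.0313]
ee_rot: [0.996, -0.088, 0.0, 0.0]
force: [-1.1, -0.4, -0.4]
opening: 0.0914
grip_force: 0.0
```

Call:
step_arm --targets '[[[0,0,-0.01,0,0.0915],[0,0,-0.02,0,0.0915],[0,0,-0.04,0,0.0915],[0,0,-0.05,0,0.0915],[0,0,-0.05,0,0.0915],[0,-0.05,0,0,0.0915],[0,-0.06,0,0,0.0915],[0,-0.05,0,0,0.0915]]]'

```text
time_s: 17.5
eef_pos: [0.4173, -0.1545, 0.2022]
ee_rot: [0.996, -0.088, 0.001, 0.0]
force: [-0.1, -1.0, 0.5]
opening: 0.0917
grip_force: 0.0
```

Run:
```python
from h import *
s=ctrl.read_state(); print(s['time_s'],s['eef_pos'],s['opening'],s['force'])
a=snap('top','t7.png'); b=snap('side','s7.png');
cv2.imwrite('pics/c7.png',cv2.cvtColor(np.hstack([cv2.resize(a[220:370,290:490],(400,300)),cv2.resize(b[110:260,300:500],(400,300))]),cv2.COLOR_RGB2BGR))
for c in ['side','top']:
  for n in ['lid_mid','lid_end_a','butter_dish']:print(c,n,[(np.round(r['location'],3).tolist(),round(r['score'],2)) for r in models.landmark_of(c,n)[:2]])
```

```text
17.5 [ 0.41727247 -0.1544925   0.20220513] 0.09174497722103943 [-0.07799885 -1.0175577   0.54146986]
side lid_mid [([0.446, -0.324, 0.048], 0.86), ([0.691, 0.08, 0.05], 0.67)]
side lid_end_a [([0.524, -0.335, 0.05], 0.94), ([0.366, -0.309, 0.049], 0.7)]
side butter_dish [([0.445, -0.32, -0.002], 0.93)]
top lid_mid [([0.449, -0.32, 0.049], 0.6)]
top lid_end_a [([0.522, -0.337, 0.048], 0.83), ([0.681, -0.021, 0.002], 0.5)]
top butter_dish [([0.522, -0.334, 0.047], 0.46)]
```

View pics/c7.png

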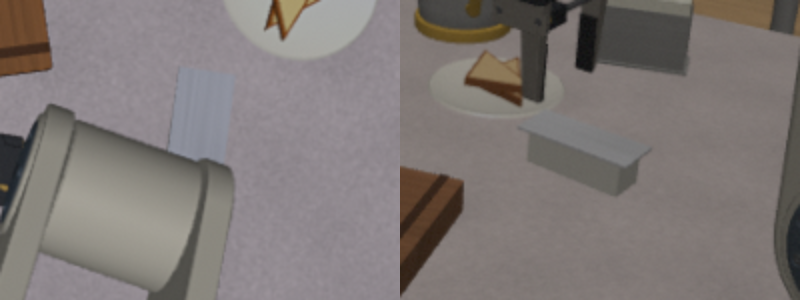

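The side crop shows the lid lying flat on the dish with even overhang all round, and the gripper is clear of it. I hand the job in.

```bash
python3 -c "
from plant import ctrl
print(ctrl.finish_job())"
```

```text
the job is handed in; nothing more can be done
None
```

The lid lies flat, lengthwise and centred on the butter dish to within a few millimetres by the cameras; it was lowered, not dropped, and the job was handed in at about 17.6 s (no verdict was returned).

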